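# Stack the tool tote on the drying tray

## Task

Pick up the wooden tool tote by its dowel handle and stack it on the drying tray: let it down so that all four lugs under its corners drop into the sockets in the tray's corner posts and it sits fully home and level, then let go. The handle turns freely, so the tote hangs low on the jar's side; feel it in gently and never force it, for the ware in the tray is bone dry. Do not tip the tote over, shove the tray along the bench, or knock the bowl in it or the cork and trimming tool lying between.

Things in the scene. Friction and masses are not known exactly. Their poses are not given: they have to be found in the camera images.
- tote: The unit to be stacked: a light-wood open tool tote, 260 (x) x 180 (y) mm, with raised gable ends joined by a dowel handle. Origin: its centre at the level of its lug feet (height 0 on the bench); x along the handle, z up. Side walls to z 52, gable tops 136 mm. A glass jar stands in the lane along its +y side, a flat rib lies in the other. May be stacked either way round (half turn).
- handle (a point): Middle of the tote's handle, 115 mm above its origin: wooden dowel 20 mm across, 226 mm clear along x, nothing higher than 80 mm below it. It turns freely in the gables: lifted, the tote swings on it and hangs with the jar's +y side low, by about 0.09 rad if the laden tote weighs 6.3 N, 0.17 if 7.4 N, 0.235 if 8.7 N (the jar's filling is unknown).
- shoulder (a point): Centre of the tote at the level of its shoulders, 12 mm above its origin: the flat undersides of its four 28 mm square corner posts, centred at x +-115, y +-75 mm. Under each a round lug, 14 mm across, 12 mm long, its foot bevelled 1 mm. Pressed down while the tote is tilted, a lug on a post top grips by friction and binds; it does not slide level.
- tray: The lower unit: light-wood drying tray without handle, 260 (x) x 180 (y) mm, loaded with flat tiles and a pinch bowl, all lower than its posts; 2.2 to 3.1 kg, loose on the bench. Origin: centre of its underside; x along its long side, z up. With the tote home, the tote's origin is at x 0, y 0, z 63 mm of the tray's frame.
- post_tops (a point): Centre of the tray at the level of its post tops, 75 mm above its origin. Four 30 mm square corner posts centred at x +-115, y +-75 mm, each bored from its flat top with a round socket 16 mm across (1 mm bevel at the mouth), 16 mm deep: 1 mm of play all round a lug. Home, the tote's shoulders rest on the post tops; with lugs on the tops it stands up to 12 mm too high.
- pinch_bowl: Dry clay cup, 72 mm across, 36 mm high, standing in the tray. Origin: centre of its underside.
- cork: Cork with needles, 30 mm across, 48 mm high, on the bench between the two units; bystander.
- trim_tool: Wooden trimming tool with a wire loop, 155 x 12 x 8 mm, lying on the bench between the two units; bystander.

How it is judged:
On the way, in this order (a step that is already met when the one before it is completed fails the run):
1. the tote is lifted clear of the bench by its handle (height (world z) of tote above 0.08 m and contact force between the fingers and tote above 2 N), for 0.2 s.
2. all four lugs are in their sockets and the tote is down on the post tops (z of tote in the frame of tray below 0.0655 m and horizontal distance between tote and tray below 0.004 m and angle between the x axis of tote and the x axis of tray, either way round below 0.04 rad and angle between the z axis of tote and the z axis of tray, either way round below 0.02 rad), for 0.2 s.
At the end, for the whole second after the job is handed in: The tote is home: origin within 4 mm (level) of the tray's, at most 2.5 mm above fully seated, parallel within 0.02 rad in tilt and 0.04 rad in heading (either way round). The tray stands flat on the bench; the tote is at rest and released (all of step 2 and z of tote in the frame of tray above 0.055 m and angle between tray's own z axis and vertical below 0.03 rad and height (world z) of tray below 0.005 m and linear speed of tote below 0.01 m/s and contact force between the fingers and tote below 0.1 N); the robot touches nothing.
It fails at once if the tote pressed or banged on the tray with more than 40 N (contact force between tote and tray above 40 N).
It fails at once if the tray shoved more than 15 mm along the bench (distance of tray from where it was at the start of the episode above 0.015 m).
It fails at once if the tote tipped steeply (angle between tote's own z axis and vertical above 0.4 rad).
It fails at once if the pinch bowl in the tray, or the cork or trimming tool on the bench, knocked away by more than 30 mm (distance of any of pinch_bowl, cork, trim_tool from where it was at the start of the episode above 0.03 m).
It also fails if it takes over 54 s, if anything falls off the work surface, if the arm or the gripper's body presses on something with over 40 N, if the wrist force passes 120 N, or if a joint passes its speed limit or range.

## Robot

A 7-joint arm with a two-finger parallel gripper is mounted at the origin on the work surface. World frame = base frame: x ahead of the robot, y to its left, z up, the work surface at z = 0. Lengths are in m, angles in rad, forces in N, time in s.
With the tool pointing down it reaches from about 0.4 to 0.925 m from the base axis. Payload 4.1 kg.
Tool frame: the origin (TCP) lies at the very end of the fingers, on their centre line; the grasp point (between the pads) lies bot.hold_point_z behind it (bot.hold_point_z is the distance from the TCP to the grasp point, in m); y points along the fingers, z is the direction in which the jaws open and shut, and the axes are right-handed (so a half turn about y gives the same grasp; the last joint's range is limited). The gripper opens to 85 mm and grips with 20 to 120 N. Pads are 22 mm wide; open, the fingers measure 114 mm over their backs; the gripper's body (76 mm by 85 mm) begins 54 mm behind the grasp point. The pads swing forward as they close: fully open they stand 13 mm farther back than shut.
Start: joints at [1.094, 0.398, 0.045, 1.537, -0.019, 1.207, -0.051], TCP at [0.24, -0.604, 0.231] pointing down, gripper open.
Joint ranges: [-2.82, 2.82], [-0.49, 2.23], [-1.37, 1.46], [0, 2.46], [-1.36, 4.5], [0.23, 2], [-2.94, 2.94]. Speed limits (rad/s): [2.57, 2.57, 3.14, 3.14, 3.14, 3.14, 3.14].

## Interface

Orientations are given as a 3x3 rotation matrix whose columns are the frame's x, y, z axes.
In Python, from plant import bot gives the robot as it stands.
- The arm moves only by the tool step_arm, never from a script. Its argument "increments" is a list of rows, each an object with "travel": the shift along the tool's x, y, z in cm, a list of three; "twist": the turn about the tool's y in rad. In form: [{"travel": [x, y, z], "twist": twist}, ...]. A call has 1 to 5 rows; each row shifts and turns the commanded pose from where the row before left it, along the tool's axes as they then stand; what a row does not reach is not made up. A row lasts 1/10 s, in which the tool goes at most 50 mm and 8.59 degrees, less where a joint would pass 70% of its speed; a pose out of reach is approached as far as the arm can. A call with a gripper value outside its range is refused whole. "hand" is the closure, from 0 (fully open) to 1 (shut), set as the call begins (left out, the last holds). The fingers move at their own pace and stop on an object; "force" is the grip in N (left out, the last holds). Time passes only in rows, so rows that do not move let the fingers close. It gives the time, the measured TCP pose, the force and the opening at its end, in the units of the state.
- bot.observe(): the state, without advancing time (a new reading comes with each control period).
- bot.get_image(name): name is "scene" or "side" or "wrist"; returns a dict with "pixels" (480x640x3 uint8, red, green, blue), "mtx" (3x3 intrinsics, pixels), "eye" and "orientation" of the camera in the world; the wrist camera has in their place "mount" (4x4, takes a point from camera to tool coordinates, whose origin is the TCP and whose axes are the tool frame's). Camera axes: x right, y down, z forward; pixel columns grow to the right and rows downward; lengths in m; the calibration is good to about 2 mm. The wrist camera is an equidistant fisheye: a pixel r from the principal point sees the ray r / f radians off the axis. A picture is of the moment at which its call begins: read the wrist's pose just before it. There is no depth.
- bot.close_job(): hands the job in, once; it reports no verdict.
Trained networks look in a picture, given as the dict that the camera call returned (one of the last four; its "shot" number tells which), for a name from the list of things; names that differ only in an ending like _2 or _b are one class to them, and where a whole thing is asked for, a point or a joint stands for the part that bears it (a point fixed in the world has none). Each returns a list of dicts, best first, with "score" (0 to 1); they miss things now and then, are a little off and sometimes report something else, mostly with a low value. They report only what shows in the picture. A call takes as long as a camera call.
- bot.regions_of(name, picture): "mask" (480x640 bool, what is visible of it) and "pixel" ([column, row] in pixels, amid what is visible of it).
The state is a dict: "clock": time; "joint_positions": joint angles; "dq": joint speeds; "tau": joint torques, N m; "tcp_pos": TCP position; "tool_rot": TCP orientation; "force": force on the tool from outside, world axes, zero at the start; "torque": the same for the moment, N m; "finger_gap": finger opening in m.
Only numpy, scipy, OpenCV 4.12 (cv2) and the standard library are available. Lean on these libraries where they do the work, as an engineer would, in place of code of your own. Each camera call takes 0.05 s, during which the arm holds its last target. There are 200 camera calls.

## Working session

There is one attempt and no reset: what is moved stays moved. The work goes in short steps, Python scripts to look and compute and a tool call to move; the robot and the scene stay as the last step left them, time stands still between calls to the robot, and variables do not carry over. Pictures are saved under pics/ and viewed, on a budget of 10 in all, crops included, one or two more only if the job needs it, and the job is handed in when it is done.

Besides the shell and the picture viewer there is one more tool, called after "Request:" in YAML: its name, and indented under it one key for each argument. step_arm: Moves the arm, as the interface text tells. Its arguments: {"type":"object","properties":{"increments":{"type":"array"},"hand":{"type":"number"},"force":{"type":"number"}},"required":["increments"]}

```bash
mkdir -p pics; ls; cat > h.py <<'E'
import numpy as np, cv2
from plant import bot
def save(n,p): cv2.imwrite(f'pics/{n}.png',cv2.cvtColor(p['pixels'],cv2.COLOR_RGB2BGR))
def proj(p,X):
    X=np.atleast_2d(X); R=np.array(p['orientation']); c=(X-np.array(p['eye']))@R
    q=c@np.array(p['mtx']).T; return q[:,:2]/q[:,2:]
def ray(p,uv,z):
    d=np.array(p['orientation'])@np.linalg.inv(p['mtx'])@np.array([uv[0],uv[1],1.]); e=np.array(p['eye'])
    return e+d*(z-e[2])/d[2]
E
python3 - <<'E'
from h import *
s=bot.observe()
print({k:np.round(v,3).tolist() for k,v in s.items()}, bot.hold_point_z)
ims=[]
for n in ('scene','side'):
    p=bot.get_image(n); save(n,p); print(n,p['mtx'],p['eye'],p['orientation'])
    for t in ('tote','handle','tray','pinch_bowl','cork','trim_tool'):
        for r in bot.regions_of(t,p)[:2]:
            m=r['mask']; ys,xs=np.nonzero(m); print(t,round(r['score'],2),np.round(r['pixel']),xs.min(),xs.max(),ys.min(),ys.max())
E
```

```text
pics
{'clock': 0.0, 'joint_positions': [1.094, 0.399, 0.045, 1.538, -0.019, 1.207, -0.051], 'dq': [0.001, -0.0, -0.002, -0.001, -0.001, -0.001, -0.001], 'tau': [-0.001, -47.512, 1.365, -25.422, 0.012, 0.01, -0.0], 'tcp_pos': [0.24, -0.604, 0.23], 'tool_rot': [[-0.929, -0.001, 0.369], [-0.369, 0.002, -0.929], [0.0, -1.0, -0.002]], 'force': [0.027, 1.68, -0.334], 'torque': [-0.055, 0.034, 0.001], 'finger_gap': 0.085} 0.0187
scene [[539.97749096   0.         306.60478983]
 [  0.         539.97749096 245.18318471]
 [  0.           0.           1.        ]] [1.14953438 0.23227768 0.94402002] [[-0.35905347  0.72635002 -0.58608553]
 [ 0.93315908  0.29093546 -0.21111771]
 [ 0.01716771 -0.62271358 -0.78226151]]
tote 0.74 [407. 314.] 359 468 250 386
tote 0.66 [212. 230.] 139 277 158 288
handle 0.58 [210. 228.] 138 278 157 288
tray 0.97 [411. 320.] 359 470 250 385
pinch_bowl 0.94 [402. 343.] 389 426 321 359
cork 0.71 [323. 235.] 317 330 225 245
trim_tool 0.61 [290. 307.] 275 307 280 339
side [[534.29863276   0.         314.01829751]
 [  0.         534.29863276 246.79716504]
 [  0.           0.           1.        ]] [0.34930195 0.61602306 0.70238075] [[-0.95982528 -0.18772552  0.20855352]
 [-0.28051257  0.66032285 -0.69662503]
 [-0.00693836 -0.72714019 -0.68645393]]
tote 0.86 [360. 190.] 290 443 133 252
handle 0.97 [359. 188.] 289 445 131 253
handle 0.21 [262. 395.] 146 350 309 456
tray 0.57 [262. 394.] 146 350 310 455
pinch_bowl 0.66 [216. 374.] 187 236 350 400
cork 0.68 [382. 293.] 373 389 281 305
trim_tool 0.7 [278. 278.] 233 313 267 289
```

View pics/scene.png

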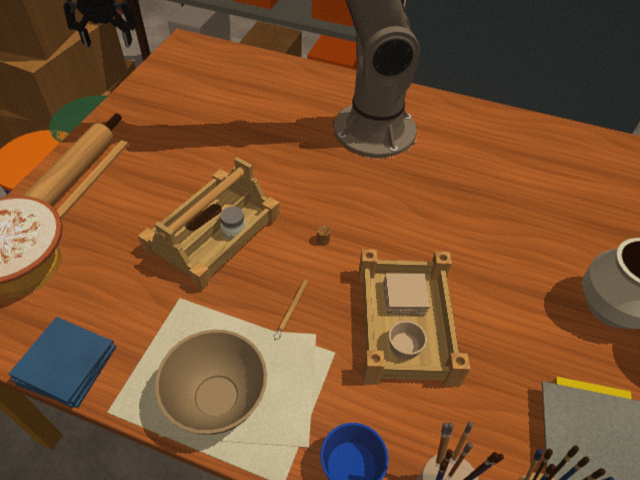

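View pics/side.png

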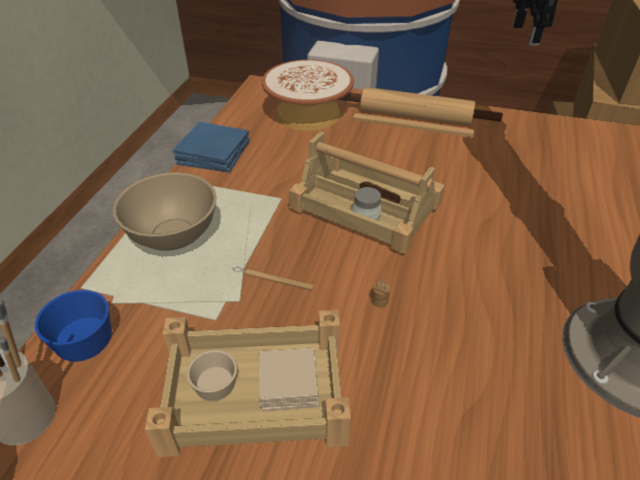

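```bash
cat > fit.py <<'E'
from h import *
from scipy.optimize import minimize
def W(po,X):
    c,s=np.cos(po[2]),np.sin(po[2]); X=np.array(X,float)
    return np.c_[po[0]+c*X[:,0]-s*X[:,1],po[1]+s*X[:,0]+c*X[:,1],X[:,2]]
box=lambda a,b,z0,z1:[[i*a,j*b,z] for i in(1,-1) for j in(1,-1) for z in(z0,z1)]
TRAY=box(.13,.09,0,.075); TOTE=box(.129,.089,.012,.052)+box(.128,.012,.13,.136)
def hullmask(uv,ss=4):
    m=np.zeros((480*ss,640*ss),np.uint8); h=cv2.convexHull(np.float32(uv))
    cv2.fillConvexPoly(m,np.int32(np.round((h+.5)*ss)),1); return m
def hull_of(mask):
    ys,xs=np.nonzero(mask); return np.c_[xs,ys]
def fit(model,obs,x0):
    H=[(p,hullmask(hull_of(m))) for p,m in obs]
    def f(po):
        t=0
        for p,h in H:
            g=hullmask(proj(p,W(po,model))); t+=1-(g&h).sum()/(g|h).sum()
        return t
    sim=np.array([x0]+[np.array(x0)+d for d in np.diag([.03,.03,.15])])
    r=minimize(f,x0,method='Nelder-Mead',options=dict(initial_simplex=sim,xatol=2e-4,fatol=1e-5,maxiter=150)); return r.x,r.fun
E
python3 - <<'E'
from fit import *
P={n:bot.get_image(n) for n in('scene','side')}
best=lambda t,p,n:[r for r in bot.regions_of(t,p) ][n]['mask']
print([[round(v,3) for v in ray(P[n],uv,z)] for n,uv,z in [('scene',(370,257),.075),('scene',(442,259),.075),('scene',(376,360),.075),('scene',(458,362),.075),('side',(176,326),.075),('side',(329,319),.075),('side',(161,419),.075),('side',(338,407),.075),('scene',(170,226),.115),('scene',(240,173),.115),('side',(320,150),.115),('side',(425,177),.115),('scene',(323,243),0),('side',(380,303),0),('scene',(306,283),0),('scene',(276,338),0)]])
c=[ray(P['scene'],uv,.075)[:2] for uv in((370,257),(442,259),(376,360),(458,362))]
m=np.mean(c,0); d=(c[2]+c[3]-c[0]-c[1]); x0=[*m,np.arctan2(d[1],d[0])]
tr,f=fit(TRAY,[(P['scene'],best('tray',P['scene'],0)),(P['side'],best('tray',P['side'],0))],x0); print('tray',x0,tr,f)
a=ray(P['scene'],(170,226),.115)[:2]; b=ray(P['scene'],(240,173),.115)[:2]; m=(a+b)/2; d=a-b
x0=[*m,np.arctan2(d[1],d[0])]
to,f=fit(TOTE,[(P['scene'],best('handle',P['scene'],0)),(P['side'],best('handle',P['side'],0))],x0); print('tote',x0,to,f)
np.save('poses.npy',[tr,to])
rows=[]
for nm,po,cent in(('tray',tr,[[413,318],[248,385]]),('tote',to,[[209,223],[367,192]])):
    row=[]
    for (n,p),c in zip(P.items(),cent):
        w,h=210,157; x,y=c[0]-w//2,c[1]-h//2; y=min(y,480-h)
        im=cv2.resize(cv2.cvtColor(p['pixels'],cv2.COLOR_RGB2BGR)[y:y+h,x:x+w],(400,300),interpolation=cv2.INTER_CUBIC)
        S=400/w
        if nm=='tray': pts=[[i*.115,j*.075,.075] for i in(1,-1) for j in(1,-1)]+box(.13,.09,0,.075)
        else: pts=[[k*.113,0,.115] for k in(-1,0,1)]+box(.129,.089,.012,.052)
        for u in proj(p,W(po,pts)): cv2.circle(im,tuple(int(v) for v in (u+.5-[x,y])*S),2,(0,0,255),-1)
        row.append(im)
    rows.append(np.hstack(row))
cv2.imwrite('pics/fit.png',np.vstack(rows))
E
```

```text
[[np.float64(0.479), np.float64(0.128), np.float64(0.075)], [np.float64(0.43), np.float64(0.265), np.float64(0.075)], [np.float64(0.694), np.float64(0.204), np.float64(0.075)], [np.float64(0.645), np.float64(0.34), np.float64(0.075)], [np.float64(0.689), np.float64(0.199), np.float64(0.075)], [np.float64(0.474), np.float64(0.124), np.float64(0.075)], [np.float64(0.638), np.float64(0.341), np.float64(0.075)], [np.float64(0.425), np.float64(0.262), np.float64(0.075)], [np.float64(0.584), np.float64(-0.264), np.float64(0.115)], [np.float64(0.394), np.float64(-0.199), np.float64(0.115)], [np.float64(0.595), np.float64(-0.251), np.float64(0.115)], [np.float64(0.383), np.float64(-0.217), np.float64(0.115)], [np.float64(0.423), np.float64(0.009), np.float64(0.0)], [np.float64(0.414), np.float64(0.007), np.float64(0.0)], [np.float64(0.538), np.float64(0.013), np.float64(0.0)], [np.float64(0.682), np.float64(0.005), np.float64(0.0)]]
tray [np.float64(0.5621178492637737), np.float64(0.2345593029655576), np.float64(0.3377562372661886)] [0.55784928 0.23264586 0.34191093] 0.0453046435625708
tote [np.float64(0.4892998168601697), np.float64(-0.23165119164887826), np.float64(-0.3263900074569204)] [ 0.49164797 -0.23254706 -0.26213057] 0.07230566829803764
```

View pics/fit.png

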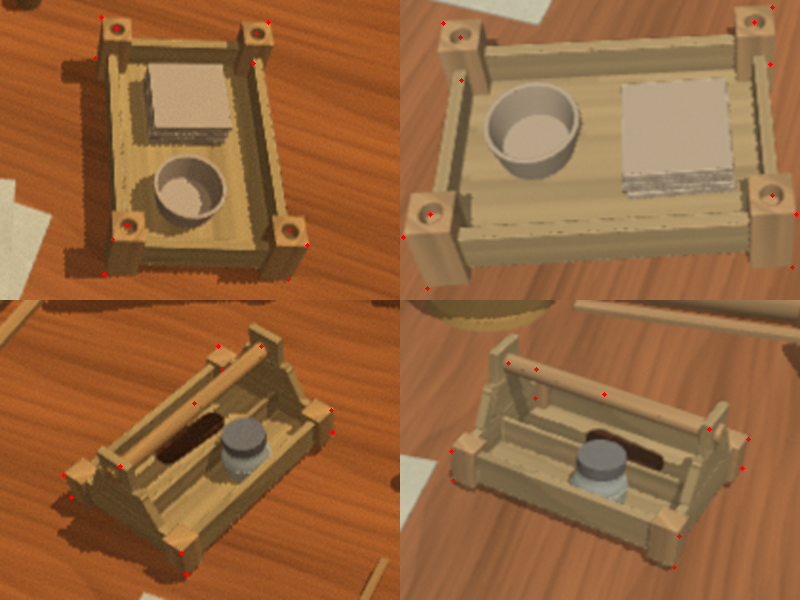

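Request:
step_arm:
  increments:
    - {"travel": [0, 0, 0], "twist": 0.128}
    - {"travel": [0, 0, 0], "twist": 0.128}
    - {"travel": [0, 0, 0], "twist": 0.128}
    - {"travel": [0, 0, 0], "twist": 0.128}
    - {"travel": [0, 0, 0], "twist": 0.128}
  hand: 0

```text
clock: 1.5
tcp_pos: [0.2398, -0.6041, 0.2313]
tool_rot: [[-0.964, 0.0, -0.264], [0.264, -0.0, -0.964], [-0.0, -1.0, 0.0]]
force: [-0.4, -0.8, -0.3]
finger_gap: 0.0854
```

Request:
step_arm:
  increments:
    - {"travel": [-1.2, 0, -3.5], "twist": 0}
    - {"travel": [-1.2, 0, -3.5], "twist": 0}
    - {"travel": [-1.2, 0, -3.5], "twist": 0}
    - {"travel": [-1.2, 0, -3.5], "twist": 0}
    - {"travel": [-1.2, 0, -3.5], "twist": 0}

```text
clock: 2.0
tcp_pos: [0.3438, -0.4494, 0.2315]
tool_rot: [[-0.966, 0.0, -0.259], [0.259, -0.0, -0.966], [-0.0, -1.0, 0.0]]
force: [0.1, -0.5, 0.9]
finger_gap: 0.0853
```

Request:
step_arm:
  increments:
    - {"travel": [-1.2, 0, -3.5], "twist": 0}
    - {"travel": [-1.2, 0, -3.5], "twist": 0}
    - {"travel": [-1.2, 0, -3.5], "twist": 0}
    - {"travel": [-1.2, 0, -3.5], "twist": 0}
    - {"travel": [-1.2, 0, -3.5], "twist": 0}

```text
clock: 2.5
tcp_pos: [0.4471, -0.296, 0.2316]
tool_rot: [[-0.966, 0.001, -0.259], [0.259, -0.0, -0.966], [-0.001, -1.0, 0.0]]
force: [0.0, -0.9, 0.2]
finger_gap: 0.0853
```

Request:
step_arm:
  increments:
    - {"travel": [-1.25, 0, -3.6], "twist": 0}
    - {"travel": [-1.25, 0, -3.6], "twist": 0}
    - {"travel": [0, 0, 0], "twist": 0}

```text
clock: 2.8
tcp_pos: [0.493, -0.2277, 0.2316]
tool_rot: [[-0.968, 0.003, -0.249], [0.249, 0.003, -0.968], [-0.002, -1.0, -0.004]]
force: [0.7, 0.4, 0.7]
finger_gap: 0.0857
```

```bash
cat >> h.py <<'E'
def wproj(p,s,X):
    M=np.linalg.inv(np.array(p['mount'])); R=np.array(s['tool_rot']); t=(np.atleast_2d(X)-np.array(s['tcp_pos']))@R
    c=t@M[:3,:3].T+M[:3,3]; K=np.array(p['mtx']); r=np.linalg.norm(c[:,:2],axis=1); th=np.arctan2(r,c[:,2])
    q=c[:,:2]/r[:,None]*th[:,None]; return np.c_[q[:,0]*K[0,0]+K[0,2],q[:,1]*K[1,1]+K[1,2]]
E
python3 - <<'E'
from fit import *
s=bot.observe(); p=bot.get_image('wrist'); print(s['tcp_pos'],p['mount'],p['mtx'])
tr,to=np.load('poses.npy')
im=cv2.cvtColor(p['pixels'],cv2.COLOR_RGB2BGR)
for u in wproj(p,s,W(to,[[k*.113,0,.115] for k in(-1,-.5,0,.5,1)]+box(.129,.089,.012,.052))): 
    if abs(u).max()<2000: cv2.circle(im,tuple(int(v) for v in u),3,(0,0,255),-1)
cv2.imwrite('pics/w1.png',im)
E
```

```text
[ 0.49295313 -0.22766636  0.23159276] [[-6.72886233e-04  9.66376265e-01  2.57131215e-01 -6.47083950e-02]
 [ 1.28342458e-04 -2.57131188e-01  9.66376498e-01 -1.41445673e-01]
 [ 9.99999765e-01  6.83262294e-04  4.89929312e-05 -1.10720713e-03]
 [ 0.00000000e+00  0.00000000e+00  0.00000000e+00  1.00000000e+00]] [[371.64829954   0.         313.9655555 ]
 [  0.         371.64829954 242.87045095]
 [  0.           0.           1.        ]]
```

View pics/w1.png

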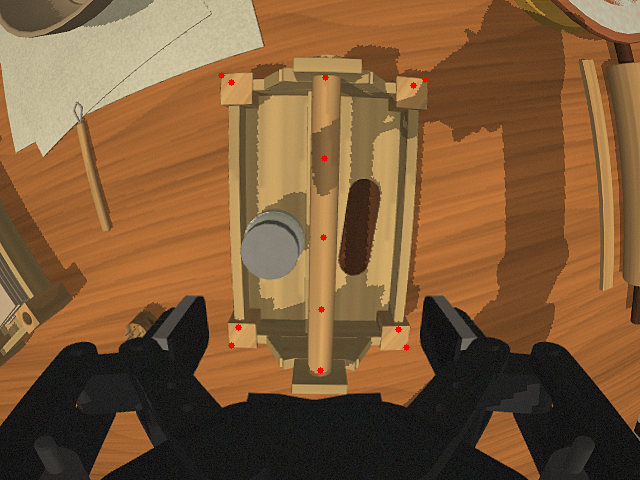

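Request:
step_arm:
  increments:
    - {"travel": [0, 3.0, 0], "twist": 0}
    - {"travel": [0, 3.0, 0], "twist": 0}
    - {"travel": [0, 0, 0], "twist": 0}

```text
clock: 3.15
tcp_pos: [0.4853, -0.2344, 0.1676]
tool_rot: [[-0.965, -0.008, -0.261], [0.261, 0.002, -0.965], [0.009, -1.0, -0.0]]
force: [-0.7, 0.6, -0.4]
finger_gap: 0.0854
```

Request:
step_arm:
  increments:
    - {"travel": [0, 0, 0], "twist": 0}
    - {"travel": [0, 0, 0], "twist": 0}
    - {"travel": [0, 0, 0], "twist": 0}
    - {"travel": [0, 0, 0], "twist": 0}

```text
clock: 3.55
tcp_pos: [0.4899, -0.2346, 0.1725]
tool_rot: [[-0.966, 0.002, -0.259], [0.259, -0.001, -0.966], [-0.002, -1.0, 0.0]]
force: [-0.0, 0.3, 0.3]
finger_gap: 0.0857
```

Request:
step_arm:
  increments:
    - {"travel": [-0.1, 2, -0.2], "twist": 0}
    - {"travel": [0, 2, 0], "twist": 0}
    - {"travel": [0, 2, 0], "twist": 0}
    - {"travel": [0, 1.6, 0], "twist": 0}
    - {"travel": [0, 0, 0], "twist": 0}

```text
clock: 4.05
tcp_pos: [0.4893, -0.2319, 0.0937]
tool_rot: [[-0.966, -0.004, -0.259], [0.259, 0.001, -0.966], [0.004, -1.0, -0.0]]
force: [-0.4, 0.7, -1.1]
finger_gap: 0.0851
```

Request:
step_arm:
  increments:
    - {"travel": [0, 0, 0], "twist": 0}
    - {"travel": [0, 0, 0], "twist": 0}
    - {"travel": [0, 0, 0], "twist": 0}
    - {"travel": [0, 0, 0], "twist": 0}
    - {"travel": [0, 0, 0], "twist": 0}
  hand: 1
  force: 60

```text
clock: 4.55
tcp_pos: [0.491, -0.2332, 0.0961]
tool_rot: [[-0.966, 0.001, -0.26], [0.26, -0.001, -0.966], [-0.001, -1.0, 0.001]]
force: [-1.8, -1.7, 2.8]
finger_gap: 0.018
```

Request:
step_arm:
  increments:
    - {"travel": [0, 0, 0], "twist": 0}
    - {"travel": [0, 0, 0], "twist": 0}
    - {"travel": [0, 0, 0], "twist": 0}

```text
clock: 4.85
tcp_pos: [0.491, -0.2332, 0.0961]
tool_rot: [[-0.966, 0.001, -0.26], [0.26, -0.001, -0.966], [-0.001, -1.0, 0.001]]
force: [-2.1, -1.4, 6.9]
finger_gap: 0.018
```

Request:
step_arm:
  increments:
    - {"travel": [0, -0.5, 0], "twist": 0}
    - {"travel": [0, -1, 0], "twist": 0}
    - {"travel": [0, -1.5, 0], "twist": 0}
    - {"travel": [0, -2, 0], "twist": 0}
    - {"travel": [0, -2, 0], "twist": 0}

```text
clock: 5.35
tcp_pos: [0.4893, -0.2318, 0.1648]
tool_rot: [[-0.966, -0.003, -0.259], [0.259, 0.001, -0.966], [0.004, -1.0, -0.0]]
force: [1.0, 0.6, -7.1]
finger_gap: 0.0183
```

Request:
step_arm:
  increments:
    - {"travel": [0, -2, 0], "twist": 0}
    - {"travel": [0, -2, 0], "twist": 0}
    - {"travel": [0, -2, 0], "twist": 0}
    - {"travel": [0, -1.5, 0], "twist": 0}
    - {"travel": [0, -0.5, 0], "twist": 0}

```text
clock: 5.85
tcp_pos: [0.4908, -0.2323, 0.2463]
tool_rot: [[-0.966, 0.001, -0.259], [0.259, -0.0, -0.966], [-0.001, -1.0, 0.0]]
force: [0.8, 0.1, -7.7]
finger_gap: 0.0181
```

Request:
step_arm:
  increments:
    - {"travel": [0, 0, 0], "twist": 0}
    - {"travel": [0, 0, 0], "twist": 0}
    - {"travel": [0, 0, 0], "twist": 0}
    - {"travel": [0, 0, 0], "twist": 0}
    - {"travel": [0, 0, 0], "twist": 0}

```text
clock: 6.35
tcp_pos: [0.4904, -0.2324, 0.2447]
tool_rot: [[-0.966, -0.001, -0.259], [0.259, 0.0, -0.966], [0.001, -1.0, -0.0]]
force: [0.6, 0.1, -7.0]
finger_gap: 0.0178
```

```bash
python3 - <<'E'
from fit import *
for k in range(4):
    s=bot.observe(); p=bot.get_image('wrist'); print(s['clock'],np.round(s['tcp_pos'],4),np.round(s['force'],2),np.round(s['torque'],2))
save('w2',p)
E
```

```text
6.35 [ 0.4904 -0.2324  0.2447] [ 0.55  0.13 -6.99] [ 0.03 -0.05  0.02]
6.4 [ 0.4905 -0.2324  0.2449] [ 1.04 -0.29 -7.3 ] [-0.09 -0.03  0.01]
6.45 [ 0.4906 -0.2325  0.245 ] [ 0.73  0.26 -7.99] [-0.    0.02 -0.01]
6.5 [ 0.4907 -0.2325  0.2451] [-0.11  0.23 -7.08] [-0.02 -0.03 -0.01]
```

View pics/w2.png

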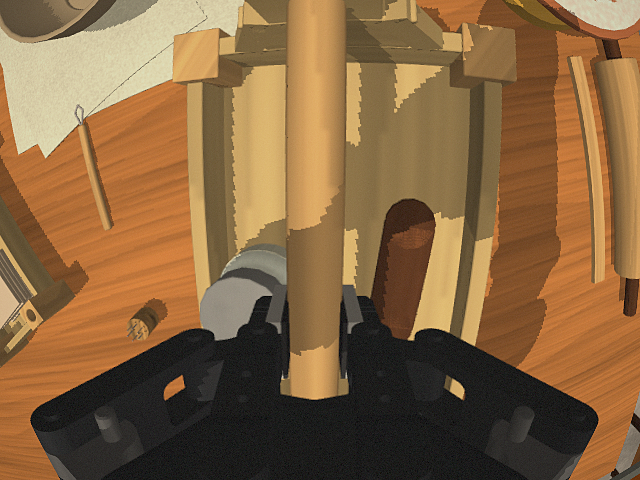

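Request:
step_arm:
  increments:
    - {"travel": [-0.2, 0, -0.8], "twist": 0}
    - {"travel": [-0.5, 0, -1.8], "twist": 0}
    - {"travel": [-0.8, 0, -2.8], "twist": 0}
    - {"travel": [-0.8, 0, -3], "twist": 0}
    - {"travel": [-0.8, 0, -3], "twist": 0}

```text
clock: 7.05
tcp_pos: [0.5509, -0.1288, 0.2454]
tool_rot: [[-0.966, 0.001, -0.259], [0.259, 0.0, -0.966], [-0.0, -1.0, -0.0]]
force: [-0.2, 0.1, -7.0]
finger_gap: 0.0181
```

Request:
step_arm:
  increments:
    - {"travel": [-0.8, 0, -3], "twist": 0}
    - {"travel": [-0.8, 0, -3], "twist": 0}
    - {"travel": [-0.8, 0, -3], "twist": 0}
    - {"travel": [-0.8, 0, -2.8], "twist": 0}
    - {"travel": [-0.5, 0, -1.8], "twist": 0}

```text
clock: 7.55
tcp_pos: [0.6222, -0.0049, 0.2452]
tool_rot: [[-0.967, 0.001, -0.256], [0.256, 0.002, -0.967], [-0.0, -1.0, -0.002]]
force: [0.2, 0.5, -7.9]
finger_gap: 0.0183
```

Request:
step_arm:
  increments:
    - {"travel": [-0.4, 0, -1.6], "twist": -0.04}
    - {"travel": [-0.2, 0, -0.8], "twist": -0.08}
    - {"travel": [0, 0, 0], "twist": -0.1}
    - {"travel": [0, 0, 0], "twist": -0.1}
    - {"travel": [0, 0, 0], "twist": -0.1}

```text
clock: 8.05
tcp_pos: [0.6327, 0.0122, 0.245]
tool_rot: [[-0.987, -0.001, 0.161], [-0.161, -0.001, -0.987], [0.001, -1.0, 0.001]]
force: [-0.6, 0.1, -7.4]
finger_gap: 0.0183
```

Request:
step_arm:
  increments:
    - {"travel": [0, 0, 0], "twist": -0.1}
    - {"travel": [0, 0, 0], "twist": -0.06}
    - {"travel": [0, 0, 0], "twist": -0.024}
    - {"travel": [0, 0, 0], "twist": 0}
    - {"travel": [0, 0, 0], "twist": 0}

```text
clock: 8.55
tcp_pos: [0.6328, 0.0128, 0.2452]
tool_rot: [[-0.942, -0.0, 0.334], [-0.334, -0.0, -0.942], [0.0, -1.0, 0.0]]
force: [0.5, 0.9, -7.4]
finger_gap: 0.0181
```

Request:
step_arm:
  increments:
    - {"travel": [0, 0, 0], "twist": 0}
    - {"travel": [0, 0, 0], "twist": 0}
    - {"travel": [0, 0, 0], "twist": 0}
    - {"travel": [0, 0, 0], "twist": 0}

```text
clock: 8.95
tcp_pos: [0.6329, 0.0132, 0.2453]
tool_rot: [[-0.942, 0.0, 0.335], [-0.335, -0.0, -0.942], [-0.0, -1.0, 0.0]]
force: [0.4, 0.3, -7.4]
finger_gap: 0.0183
```

```bash
python3 - <<'E'
from fit import *
s=bot.observe(); p=bot.get_image('wrist'); print(s['clock'],s['tcp_pos'],s['tool_rot'],s['force'])
np.savez('w3.npz',R=s['tool_rot'],t=s['tcp_pos'],px=p['pixels'],mount=p['mount'],mtx=p['mtx'])
tr,to=np.load('poses.npy')
im=cv2.cvtColor(p['pixels'],cv2.COLOR_RGB2BGR)
U=wproj(p,s,W(tr,[[i*.115,j*.075,.075] for i in(1,-1) for j in(1,-1)])); print(U)
for u in U: cv2.circle(im,tuple(int(v) for v in u),1,(0,0,255),-1)
cv2.imwrite('pics/w3.png',im)
E
```

```text
8.95 [0.63289344 0.01315876 0.24530784] [[-9.42140769e-01  8.64951783e-05  3.35217487e-01]
 [-3.35217497e-01 -1.78697783e-04 -9.42140753e-01]
 [-2.15880107e-05 -9.99999980e-01  1.97353164e-04]] [ 0.42577886  0.34241564 -7.3813962 ]
[[ 20.79064889 117.28910783]
 [138.67883044  95.62532691]
 [ 48.85772563 321.89184763]
 [159.81520985 333.0497044 ]]
```

View pics/w3.png

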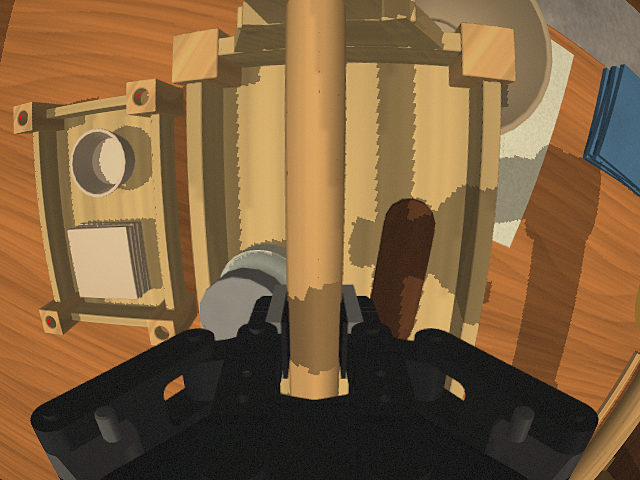

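```bash
python3 - <<'E'
from fit import *
z=np.load('w3.npz'); px=cv2.cvtColor(z['px'],cv2.COLOR_RGB2BGR)
o=[]
for c in ((22,117),(141,97),(51,321),(161,331)):
    x,y=c[0]-20,c[1]-15; im=cv2.resize(px[y:y+30,x:x+40],(400,300),interpolation=cv2.INTER_CUBIC)
    for k in range(0,400,50): cv2.line(im,(k,0),(k,4 if k%100 else 10),(255,0,0),1); cv2.line(im,(0,k),(4 if k%100 else 10,k),(255,0,0),1)
    o.append(im)
cv2.imwrite('pics/sock.png',np.vstack([np.hstack(o[:2]),np.hstack(o[2:])]))
E
```

```text
(no output)
```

View pics/sock.png

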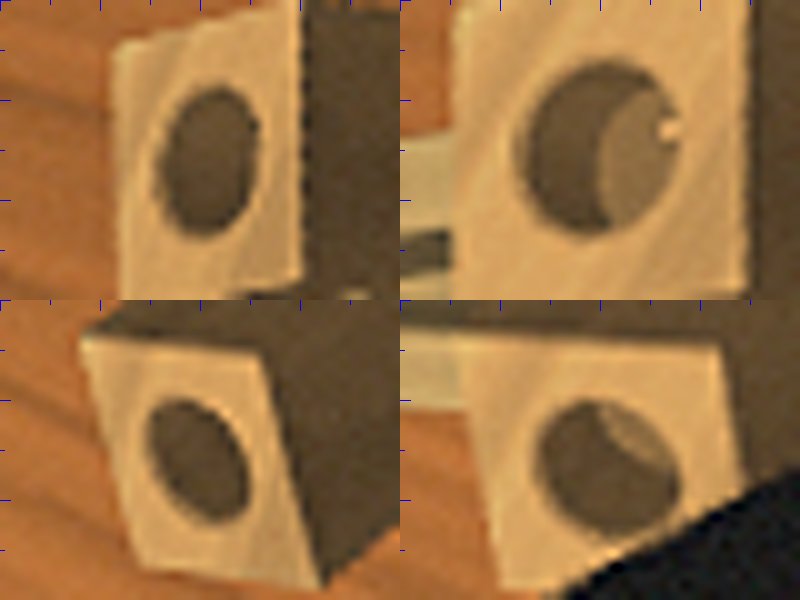

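```bash
python3 - <<'E'
from fit import *
from scipy.optimize import least_squares
z=np.load('w3.npz'); s=dict(tcp_pos=z['t'],tool_rot=z['R']); p=dict(mount=z['mount'],mtx=z['mtx'])
uv=np.array([(22.2,117.6),(140.5,96.3),(50.35,321.6),(161.2,332.2)])
L=[[i*.115,j*.075,.075] for i in(1,-1) for j in(1,-1)]
tr,to=np.load('poses.npy')
r=least_squares(lambda q:(wproj(p,s,W(q,L))-uv).ravel(),tr); print('wrist',r.x,np.round(r.fun,2))
# scene/side from sockets (crop reads)
P={n:bot.get_image(n) for n in('scene','side')}
f=210/400
sc=np.array([[126,225],[288,230],[118,29],[257,33]])*f+[308,240]-.5   # (+x,-y?) order by nearest
sd=np.array([[431,214],[460,37],[772,195],[755,22]])
sd=(sd-[400,0])*f+[143,307]-.5; sd[:,1]=sd[:,1]
for n,o in(('scene',sc),('side',sd)):
    def g(q):
        u=proj(P[n],W(q,L)); i=np.argmin(((u[:,None]-o[None])**2).sum(-1),1); return (u-o[i]).ravel()
    q=least_squares(g,tr); print(n,q.x,np.round(q.fun,2))
E
```

```text
wrist [0.5583439  0.23090644 0.3418729 ] [-0.29 -0.47 -0.06 -0.78 -0.38  0.52  0.22  1.07]
scene [0.55768154 0.23252924 0.33431572] [ 0.08  0.32  0.25 -0.28  0.22  0.25 -0.6  -0.35]
side [0.5579863  0.23198534 0.3425168 ] [-0.18  0.05  0.09 -0.03  0.12 -0.12 -0.02  0.09]
```

Request:
step_arm:
  increments:
    - {"travel": [-0.05, 0, -0.8], "twist": 0}
    - {"travel": [-0.05, 0, -1.8], "twist": 0}
    - {"travel": [-0.05, 0, -2.8], "twist": 0}
    - {"travel": [-0.05, 0, -2.8], "twist": 0}
    - {"travel": [-0.05, 0, -2.8], "twist": 0}

```text
clock: 9.6
tcp_pos: [0.5971, 0.1208, 0.2454]
tool_rot: [[-0.942, -0.0, 0.337], [-0.337, 0.001, -0.942], [-0.0, -1.0, -0.001]]
force: [0.7, 0.4, -6.9]
finger_gap: 0.018
```

Request:
step_arm:
  increments:
    - {"travel": [0, 0, -2.8], "twist": 0}
    - {"travel": [0, 0, -2.8], "twist": 0}
    - {"travel": [0, 0, -2.8], "twist": 0}
    - {"travel": [0, 0, -2.5], "twist": 0}
    - {"travel": [0, 0, -1.8], "twist": 0}

```text
clock: 10.1
tcp_pos: [0.5533, 0.2417, 0.2456]
tool_rot: [[-0.941, -0.001, 0.34], [-0.34, 0.002, -0.941], [-0.0, -1.0, -0.002]]
force: [-0.5, 0.5, -7.3]
finger_gap: 0.0183
```

Request:
step_arm:
  increments:
    - {"travel": [0, 0, -1.0], "twist": 0}
    - {"travel": [0, 1.0, -0.4], "twist": 0}
    - {"travel": [0, 1.5, 0], "twist": 0}
    - {"travel": [0, 1.5, 0], "twist": 0}
    - {"travel": [0, 1.0, 0], "twist": 0}

```text
clock: 10.6
tcp_pos: [0.5506, 0.2478, 0.1923]
tool_rot: [[-0.943, -0.003, 0.333], [-0.333, -0.003, -0.943], [0.004, -1.0, 0.002]]
force: [0.4, -0.8, -9.1]
finger_gap: 0.0181
```

Request:
step_arm:
  increments:
    - {"travel": [0, 0, 0], "twist": 0}
    - {"travel": [0, 0, 0], "twist": 0}
    - {"travel": [0, 0, 0], "twist": 0}
    - {"travel": [0, 0, 0], "twist": 0}
    - {"travel": [0, 0, 0], "twist": 0}

```text
clock: 11.1
tcp_pos: [0.5514, 0.2508, 0.1959]
tool_rot: [[-0.942, 0.001, 0.335], [-0.335, 0.0, -0.942], [-0.001, -1.0, -0.0]]
force: [0.2, -1.0, -6.8]
finger_gap: 0.0179
```

```bash
python3 - <<'E'
from fit import *
s=bot.observe(); p=bot.get_image('side'); q=bot.get_image('scene'); t=s['tcp_pos']; print(s['clock'],t,s['tool_rot'],s['force'])
tr=np.array([.558,.2318,.341]); h=np.array(t)+[0,0,.0189]; hh=np.arctan2(-s['tool_rot'][1][0],-s['tool_rot'][0][0]); print('handle in tray',W([0,0,-.341],[h-[.558,.2318,0]]),hh)
th=.17; c,sn=np.cos(th),np.sin(th)
def tp(X): # tote-> world with tilt
    X=np.array(X,float)-[0,0,.115]; Y=np.c_[X[:,0]+.0004,c*X[:,1]+sn*X[:,2],-sn*X[:,1]+c*X[:,2]]; return W([h[0],h[1],hh],Y)+[0,0,h[2]]
o=[]
for p,(x,y,w,hh2) in((p,(130,230,240,180)),(q,(330,210,200,150))):
    im=cv2.cvtColor(p['pixels'],cv2.COLOR_RGB2BGR)[y:y+hh2,x:x+w]; S=800/w; im=cv2.resize(im,None,fx=S,fy=S,interpolation=cv2.INTER_CUBIC)
    for pts,col in((tp(box(.115,.075,0,.012)),(0,0,255)),(tp(box(.129,.089,.012,.052)),(255,0,255)),(tp([[-.113,0,.115],[.113,0,.115]]),(0,255,255)),(W(tr,[[i*.115,j*.075,.075] for i in(1,-1) for j in(1,-1)]),(255,0,0))):
        for u in proj(p,pts): cv2.circle(im,tuple(int(v) for v in (u+.5-[x,y])*S),3,col,-1)
    o.append(im)
cv2.imwrite('pics/pre.png',o[0]); cv2.imwrite('pics/pre2.png',o[1])
E
```

```text
11.1 [0.55135992 0.25075225 0.19592939] [[-9.42094168e-01  1.07742227e-03  3.35346713e-01]
 [-3.35346404e-01  4.61452693e-04 -9.42094781e-01]
 [-1.16978054e-03 -9.99999313e-01 -7.34222057e-05]] [ 0.19640204 -1.00226151 -6.79506579]
handle in tray [[8.04420704e-05 2.00816317e-02 2.14829390e-01]] 0.34197314482899893
```

View pics/pre.png

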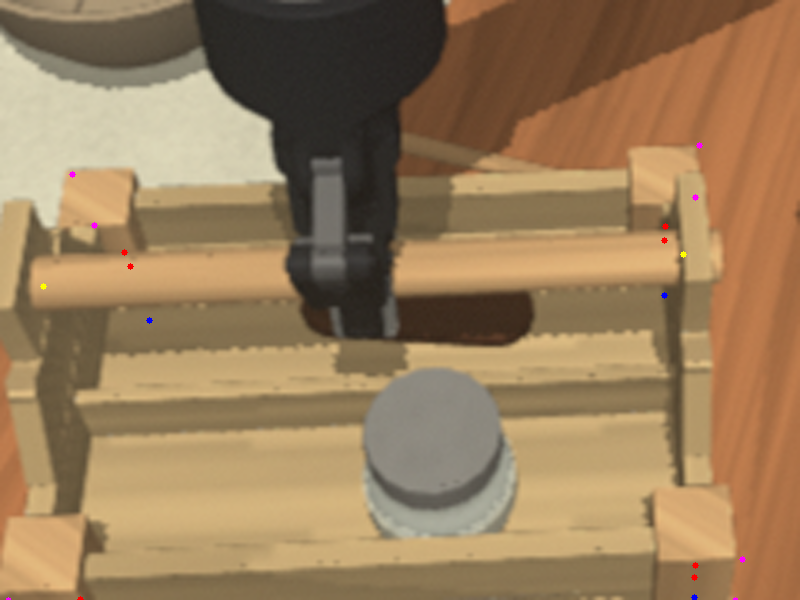

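```bash
cat > ov.py <<'E'
from fit import *
TR=np.array([.558,.2318,.341])
def tp(X,s,th,dx=.0004,dh=0):
    h=np.array(s['tcp_pos'])+[0,0,.0189]; hd=np.arctan2(-s['tool_rot'][1][0],-s['tool_rot'][0][0])+dh; c,sn=np.cos(th),np.sin(th)
    X=np.array(X,float)-[0,0,.115]; Y=np.c_[X[:,0]+dx,c*X[:,1]+sn*X[:,2],-sn*X[:,1]+c*X[:,2]]; return W([h[0],h[1],hd],Y)+[0,0,h[2]]
def crop(p,s,th,x,y,w,h,S,dx=.0004,draw=True):
    im=cv2.resize(cv2.cvtColor(p['pixels'],cv2.COLOR_RGB2BGR)[y:y+h,x:x+w],None,fx=S,fy=S,interpolation=cv2.INTER_CUBIC)
    if draw:
      for pts,col in((tp(box(.115,.075,0,.012),s,th,dx),(0,0,255)),(tp(box(.129,.089,.012,.052),s,th,dx),(255,0,255)),(tp([[-.113,0,.115],[.113,0,.115]],s,th,dx),(0,255,255)),(W(TR,[[i*.115,j*.075,.075] for i in(1,-1) for j in(1,-1)]+box(.13,.09,.075,.075)),(255,0,0))):
        for u in proj(p,pts): cv2.circle(im,tuple(int(v) for v in (u+.5-[x,y])*S),2,col,-1)
    return im
def place(C,im,x,y):
    h,w=min(im.shape[0],C.shape[0]-y),min(im.shape[1],C.shape[1]-x); C[y:y+h,x:x+w]=im[:h,:w]
E
python3 - <<'E'
from ov import *
s=bot.observe(); p=bot.get_image('side'); q=bot.get_image('scene'); print(s['tcp_pos'])
C=np.zeros((600,800,3),np.uint8)
place(C,crop(p,s,.17,115,372,250,100,3.2),0,0)
place(C,crop(q,s,.17,345,315,135,90,3),0,325); place(C,crop(q,s,.17,340,220,130,90,3),410,325)
cv2.imwrite('pics/pre3.png',C)
E
```

```text
[0.55124471 0.25054385 0.19565474]
```

View pics/pre3.png

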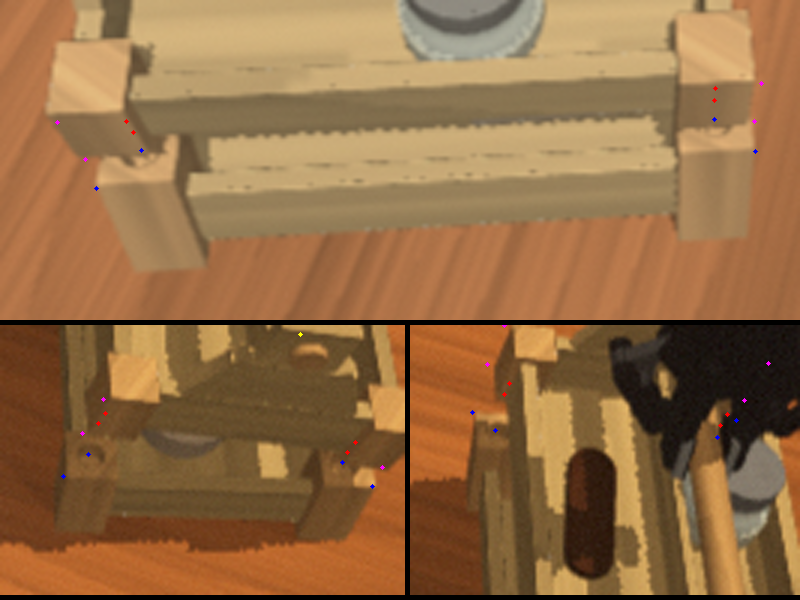

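```bash
python3 - <<'E'
from ov import *
from scipy.optimize import least_squares
z=np.load('w3.npz'); s=dict(tcp_pos=z['t'],tool_rot=z['R']); p=dict(mount=z['mount'],mtx=z['mtx'])
g=cv2.cvtColor(z['px'],cv2.COLOR_RGB2GRAY)
c0=np.float32([(173,37),(219,29),(217,80),(174,83),(466,24),(515,28),(515,81),(461,72)])
c=cv2.cornerSubPix(g,c0.reshape(-1,1,2).copy(),(5,5),(-1,-1),(3,50,.01)).reshape(-1,2); print(np.round(c-c0,1).tolist())
# order: left=+y post: TL far outer, TR far inner, BR near inner, BL near outer
L=lambda z:[[.129,.089,z],[.129,.061,z],[.101,.061,z],[.101,.089,z],[.129,-.061,z],[.129,-.089,z],[.101,-.089,z],[.101,-.061,z]]
for dh in (0,):
  f=lambda q:(wproj(p,s,tp(L(q[2]),s,q[1],q[0],q[3]))-c).ravel()
  r=least_squares(f,[0,.17,.054,0],loss='soft_l1',x_scale=[.001,.01,.001,.01]); print(r.x); print(np.round(f(r.x),1).reshape(-1,2).tolist())
E
```

```text
[[0.4000000059604645, -0.8999999761581421], [-1.399999976158142, -0.8999999761581421], [-0.8999999761581421, -3.200000047683716], [-3.0, 0.6000000238418579], [0.0, 0.0], [-2.4000000953674316, 1.0], [-0.6000000238418579, -0.10000000149011612], [1.399999976158142, 2.5999999046325684]]
[ 0.00175652  0.15845332  0.05614258 -0.00049424]
[[-1.1, -0.5], [0.8, -0.4], [1.2, 0.9], [-0.1, -0.0], [-6.1, -2.1], [0.2, -0.2], [0.8, 0.6], [-0.6, 0.8]]
```

Request:
step_arm:
  increments:
    - {"travel": [0.16, 0.2, 0.08], "twist": 0}
    - {"travel": [0, 0.4, 0], "twist": 0}
    - {"travel": [0, 0.4, 0], "twist": 0}
    - {"travel": [0, 0.2, 0], "twist": 0}
    - {"travel": [0, 0, 0], "twist": 0}

```text
clock: 11.8
tcp_pos: [0.5495, 0.2489, 0.1826]
tool_rot: [[-0.942, -0.001, 0.335], [-0.335, -0.001, -0.942], [0.001, -1.0, 0.0]]
force: [0.6, -0.6, -7.0]
finger_gap: 0.0182
```

Request:
step_arm:
  increments:
    - {"travel": [0, 0, 0], "twist": 0}
    - {"travel": [0, 0, 0], "twist": 0}
    - {"travel": [0, 0, 0], "twist": 0}

```text
clock: 12.1
tcp_pos: [0.55, 0.2493, 0.1835]
tool_rot: [[-0.942, 0.0, 0.335], [-0.335, 0.0, -0.942], [-0.0, -1.0, 0.0]]
force: [0.3, -0.1, -7.3]
finger_gap: 0.0184
```

Request:
step_arm:
  increments:
    - {"travel": [0, 0.1, 0], "twist": 0}
    - {"travel": [0, 0.1, 0], "twist": 0}
    - {"travel": [0, 0.1, 0], "twist": 0}
    - {"travel": [0, 0, 0], "twist": 0}
    - {"travel": [0, 0, 0], "twist": 0}

```text
clock: 12.6
tcp_pos: [0.5498, 0.2491, 0.1802]
tool_rot: [[-0.942, -0.0, 0.335], [-0.335, -0.0, -0.942], [0.0, -1.0, 0.0]]
force: [0.2, -0.6, -7.2]
finger_gap: 0.0182
```

Request:
step_arm:
  increments:
    - {"travel": [0, 0.1, 0], "twist": 0}
    - {"travel": [0, 0.1, 0], "twist": 0}
    - {"travel": [0, 0, 0], "twist": 0}
    - {"travel": [0, 0, 0], "twist": 0}

```text
clock: 13.0
tcp_pos: [0.5498, 0.2491, 0.1782]
tool_rot: [[-0.942, -0.0, 0.335], [-0.335, -0.0, -0.942], [0.0, -1.0, 0.0]]
force: [0.3, -0.6, -8.7]
finger_gap: 0.0184
```

Request:
step_arm:
  increments:
    - {"travel": [0, 0.1, 0], "twist": 0}
    - {"travel": [0, 0.1, 0], "twist": 0}
    - {"travel": [0, 0, 0], "twist": 0}
    - {"travel": [0, 0, 0], "twist": 0}

```text
clock: 13.4
tcp_pos: [0.5498, 0.2491, 0.1762]
tool_rot: [[-0.942, -0.0, 0.335], [-0.335, -0.0, -0.942], [0.0, -1.0, 0.0]]
force: [-0.8, -0.2, -7.5]
finger_gap: 0.0182
```

```bash
python3 - <<'E'
from ov import *
F=[]
for k in range(6):
    s=bot.observe(); F.append(s['force']); p=bot.get_image('side')
s=bot.observe(); F.append(s['force']); print(np.mean(F,0),s['tcp_pos'])
q=bot.get_image('wrist')
np.savez('w4.npz',R=s['tool_rot'],t=s['tcp_pos'],px=q['pixels'],mount=q['mount'],mtx=q['mtx'])
C=np.zeros((600,800,3),np.uint8)
place(C,crop(p,s,.165,110,372,250,100,3.2,.0016),0,0)
w=cv2.cvtColor(q['pixels'],cv2.COLOR_RGB2BGR)
place(C,cv2.resize(w[:180,0:540],None,fx=1.48,fy=1.48),0,325)
cv2.imwrite('pics/ins1.png',C)
E
```

```text
[-0.23735271 -0.25334002 -7.35487745] [0.54988484 0.24917349 0.17631883]
```

View pics/ins1.png

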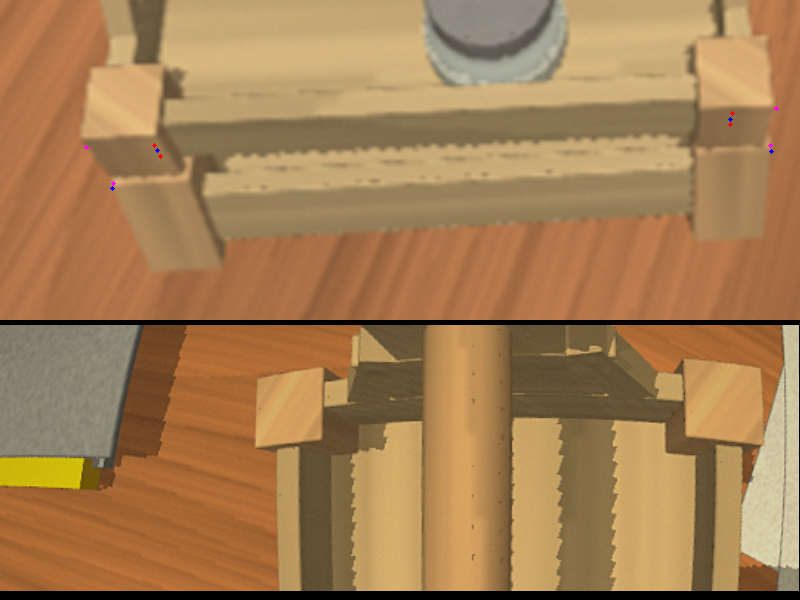

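Request:
step_arm:
  increments:
    - {"travel": [0, 0.13, 0.01], "twist": 0}
    - {"travel": [0, 0.13, 0.01], "twist": 0}
    - {"travel": [0, 0.1, 0], "twist": 0}
    - {"travel": [0, 0, 0], "twist": 0}
    - {"travel": [0, 0, 0], "twist": 0}

```text
clock: 14.25
tcp_pos: [0.55, 0.2488, 0.1727]
tool_rot: [[-0.942, -0.0, 0.335], [-0.335, -0.0, -0.942], [0.0, -1.0, 0.0]]
force: [0.4, -1.2, -7.2]
finger_gap: 0.0182
```

Request:
step_arm:
  increments:
    - {"travel": [0, 0.09, 0.13], "twist": 0}
    - {"travel": [0, 0.09, 0.13], "twist": 0}
    - {"travel": [0, 0.09, 0.14], "twist": 0}
    - {"travel": [0, 0.09, 0.14], "twist": 0}
    - {"travel": [0, 0, 0], "twist": 0}

```text
clock: 14.75
tcp_pos: [0.5519, 0.2434, 0.169]
tool_rot: [[-0.942, 0.0, 0.335], [-0.335, -0.0, -0.942], [0.0, -1.0, 0.001]]
force: [0.2, -0.7, -5.4]
finger_gap: 0.0184
```

```bash
cat > st.py <<'E'
from ov import *
F=[];T=[]
for k in range(6):
    s=bot.observe(); F.append(s['force']);T.append(s['torque']); q=bot.get_image('wrist')
t=np.array(s['tcp_pos']); print(s['clock'],'F tray',W([0,0,-.341],[np.mean(F,0)]),'T',np.mean(T,0),'tcp in tray',W([0,0,-.341],[t-[.558,.2318,0]])*1e3)
p=dict(mount=q['mount'],mtx=q['mtx'])
E
python3 st.py
```

```text
15.0 F tray [[-0.62478132 -1.51677531 -5.02238953]] T [-0.31899733  0.01728317  0.06687591] tcp in tray [[ -1.83326361  13.33267826 169.18756051]]
```

Request:
step_arm:
  increments:
    - {"travel": [0, 0.08, 0.11], "twist": 0}
    - {"travel": [0, 0.08, 0.11], "twist": 0}
    - {"travel": [0, 0.08, 0.11], "twist": 0}
    - {"travel": [0, 0.08, 0.12], "twist": 0}
    - {"travel": [0, 0, 0], "twist": 0}

```text
clock: 15.55
tcp_pos: [0.5535, 0.2391, 0.1658]
tool_rot: [[-0.942, 0.0, 0.335], [-0.335, -0.0, -0.942], [-0.0, -1.0, 0.001]]
force: [0.7, -2.3, -3.7]
finger_gap: 0.0183
```

Request:
step_arm:
  increments:
    - {"travel": [0, 0.08, 0.11], "twist": 0}
    - {"travel": [0, 0.08, 0.11], "twist": 0}
    - {"travel": [0, 0, 0], "twist": 0}
    - {"travel": [0, 0, 0], "twist": 0}

```text
clock: 15.95
tcp_pos: [0.5541, 0.2373, 0.1643]
tool_rot: [[-0.942, 0.0, 0.335], [-0.335, -0.0, -0.942], [-0.0, -1.0, 0.0]]
force: [0.4, -3.5, -2.9]
finger_gap: 0.0181
```

```bash
python3 st.py
```

```text
16.2 F tray [[-0.91837778 -3.1805376  -2.67992355]] T [-0.61449726 -0.01201802  0.07528387] tcp in tray [[ -1.80252659   6.62884157 164.34947943]]
```

Request:
step_arm:
  increments:
    - {"travel": [0, 0, 0.08], "twist": 0}
    - {"travel": [0, 0, 0], "twist": 0}
    - {"travel": [0, 0, 0], "twist": 0}

```text
clock: 16.55
tcp_pos: [0.5542, 0.2371, 0.1642]
tool_rot: [[-0.942, 0.0, 0.335], [-0.335, 0.0, -0.942], [-0.0, -1.0, -0.0]]
force: [0.5, -1.6, -4.7]
finger_gap: 0.0184
```

```bash
python3 st.py
```

```text
16.8 F tray [[-0.05947485 -1.49280837 -4.51279068]] T [-0.31222972 -0.10313896  0.04343804] tcp in tray [[ -1.78698447   6.28529382 164.19143036]]
```

Request:
step_arm:
  increments:
    - {"travel": [0, 0.08, 0.11], "twist": 0}
    - {"travel": [0, 0.08, 0.11], "twist": 0}
    - {"travel": [0, 0, 0], "twist": 0}
    - {"travel": [0, 0, 0], "twist": 0}

```text
clock: 17.25
tcp_pos: [0.5549, 0.2349, 0.1625]
tool_rot: [[-0.942, -0.0, 0.335], [-0.335, 0.0, -0.942], [0.0, -1.0, -0.0]]
force: [0.5, -0.5, -5.9]
finger_gap: 0.018
```

```bash
python3 st.py
```

```text
17.5 F tray [[ 0.53555438 -0.64427196 -6.23780685]] T [-0.01933875 -0.15343635  0.0531475 ] tcp in tray [[ -1.96042383   4.01849511 162.54766264]]
```

Request:
step_arm:
  increments:
    - {"travel": [0, 0.08, 0.1], "twist": 0}
    - {"travel": [0, 0.08, 0.1], "twist": 0}
    - {"travel": [0, 0, 0], "twist": 0}
    - {"travel": [0, 0, 0], "twist": 0}

```text
clock: 17.95
tcp_pos: [0.5554, 0.2327, 0.1609]
tool_rot: [[-0.942, -0.001, 0.335], [-0.335, -0.0, -0.942], [0.001, -1.0, 0.0]]
force: [-0.8, 0.3, -6.5]
finger_gap: 0.0181
```

```bash
python3 st.py
```

```text
18.2 F tray [[-0.11555788 -0.051669   -6.98976737]] T [ 0.0151426   0.0332861  -0.01535317] tcp in tray [[ -2.04891736   1.84975436 160.98459911]]
```

Request:
step_arm:
  increments:
    - {"travel": [0, 0.07, 0.07], "twist": 0}
    - {"travel": [0, 0.05, 0.06], "twist": 0}
    - {"travel": [0, 0, 0], "twist": 0}
    - {"travel": [0, 0, 0], "twist": 0}

```text
clock: 18.65
tcp_pos: [0.556, 0.2315, 0.1598]
tool_rot: [[-0.942, -0.0, 0.335], [-0.335, -0.0, -0.942], [0.0, -1.0, 0.0]]
force: [-1.0, 0.3, -6.5]
finger_gap: 0.0179
```

```bash
python3 st.py; python3 - <<'E'
from ov import *
s=bot.observe(); p=bot.get_image('side'); q=bot.get_image('scene')
C=np.zeros((600,800,3),np.uint8)
place(C,crop(p,s,0,110,372,250,100,3.2,.0018),0,0)
place(C,crop(p,s,0,140,290,230,80,1.9,.0018,False),0,325)
place(C,crop(q,s,0,345,315,135,90,2.9,.0018,False),440,325)
cv2.imwrite('pics/ins2.png',C)
E
```

```text
18.9 F tray [[-0.93047351  0.24123965 -6.61848501]] T [0.00329659 0.08307646 0.03124677] tcp in tray [[ -1.87827917   0.47261257 159.88535884]]
```

View pics/ins2.png

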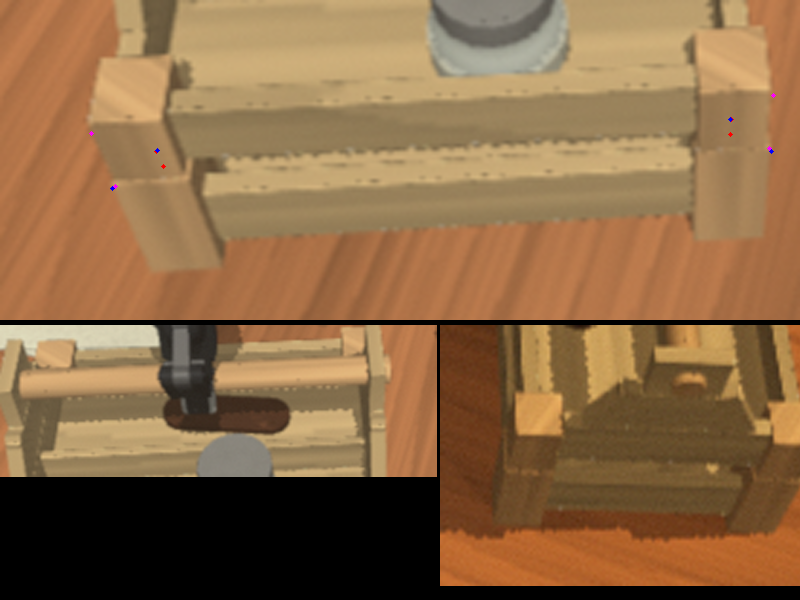

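Request:
step_arm:
  increments:
    - {"travel": [0, 0.05, 0.03], "twist": 0}
    - {"travel": [0, 0.04, 0], "twist": 0}
    - {"travel": [0, 0, 0], "twist": 0}
    - {"travel": [0, 0, 0], "twist": 0}

```text
clock: 19.45
tcp_pos: [0.5563, 0.231, 0.1592]
tool_rot: [[-0.942, 0.0, 0.335], [-0.335, -0.001, -0.942], [-0.0, -1.0, 0.001]]
force: [-0.6, -1.9, -3.9]
finger_gap: 0.0182
```

```bash
python3 st.py
```

```text
19.7 F tray [[-1.76089257 -1.56336389 -3.05368999]] T [-0.40765978  0.26090104  0.08740758] tcp in tray [[ -1.87285057  -0.2117625  159.19231955]]
```

Request:
step_arm:
  increments:
    - {"travel": [0.03, 0.04, 0.03], "twist": 0}
    - {"travel": [0, 0.04, 0], "twist": 0}
    - {"travel": [0, 0, 0], "twist": 0}
    - {"travel": [0, 0, 0], "twist": 0}

```text
clock: 20.15
tcp_pos: [0.5564, 0.231, 0.1591]
tool_rot: [[-0.942, 0.001, 0.335], [-0.335, -0.0, -0.942], [-0.001, -1.0, 0.0]]
force: [-4.0, -3.2, 5.6]
finger_gap: 0.0186
```

```bash
python3 st.py
```

```text
20.4 F tray [[-4.25856934 -1.95185171  5.84467548]] T [-0.6989774   0.67442277  0.05460183] tcp in tray [[ -1.82194963  -0.20614824 159.10673175]]
```

Request:
step_arm:
  increments:
    - {"travel": [0.05, -0.05, 0.02], "twist": 0}
    - {"travel": [0, 0, 0], "twist": 0}
    - {"travel": [0, 0, 0], "twist": 0}

```text
clock: 20.75
tcp_pos: [0.5563, 0.231, 0.1591]
tool_rot: [[-0.942, 0.002, 0.335], [-0.335, 0.001, -0.942], [-0.002, -1.0, -0.0]]
force: [0.0, -2.5, 3.7]
finger_gap: 0.0181
```

Request:
step_arm:
  increments:
    - {"travel": [0, 0, 0], "twist": 0}
    - {"travel": [0, 0, 0], "twist": 0}
    - {"travel": [0, 0, 0], "twist": 0}
    - {"travel": [0, 0, 0], "twist": 0}
    - {"travel": [0, 0, 0], "twist": 0}
  hand: 0

```text
clock: 21.25
tcp_pos: [0.5556, 0.2308, 0.1586]
tool_rot: [[-0.942, 0.0, 0.335], [-0.335, 0.0, -0.942], [-0.0, -1.0, -0.0]]
force: [-0.1, 0.3, -0.9]
finger_gap: 0.0852
```

Request:
step_arm:
  increments:
    - {"travel": [0, -0.5, 0], "twist": 0}
    - {"travel": [0, -1.5, 0], "twist": 0}
    - {"travel": [0, -2.5, 0], "twist": 0}
    - {"travel": [0, -3, 0], "twist": 0}
    - {"travel": [0, -3, 0], "twist": 0}

```text
clock: 21.75
tcp_pos: [0.5556, 0.2307, 0.2661]
tool_rot: [[-0.942, 0.001, 0.335], [-0.335, 0.0, -0.942], [-0.001, -1.0, -0.0]]
force: [0.0, 1.2, 0.2]
finger_gap: 0.0852
```

Request:
step_arm:
  increments:
    - {"travel": [0, -2, 0], "twist": 0}
    - {"travel": [0, -1, 0], "twist": 0}
    - {"travel": [0, 0, 0], "twist": 0}
    - {"travel": [0, 0, 0], "twist": 0}
    - {"travel": [0, 0, 0], "twist": 0}

```text
clock: 22.25
tcp_pos: [0.5549, 0.2302, 0.2922]
tool_rot: [[-0.942, -0.002, 0.335], [-0.335, -0.001, -0.942], [0.003, -1.0, 0.0]]
force: [0.1, 0.3, -0.9]
finger_gap: 0.0856
```

```bash
python3 - <<'E'
from ov import *
s=bot.observe(); p=bot.get_image('side'); q=bot.get_image('scene')
h=np.array([*W(TR,[[-.0018,0,0]])[0][:2],.1591]); s2=dict(s,tcp_pos=h)
C=np.zeros((600,800,3),np.uint8)
place(C,crop(p,s2,0,110,290,250,185,2.4,.0018),0,0)
place(C,crop(q,s2,0,340,215,160,190,1.25,.0018),600,0)
print(s['clock'],s['tcp_pos'],s['force'])
cv2.imwrite('pics/end.png',C)
E
```

```text
22.25 [0.55492086 0.23016147 0.29219914] [ 0.05328871  0.29939832 -0.86685845]
```

View pics/end.png

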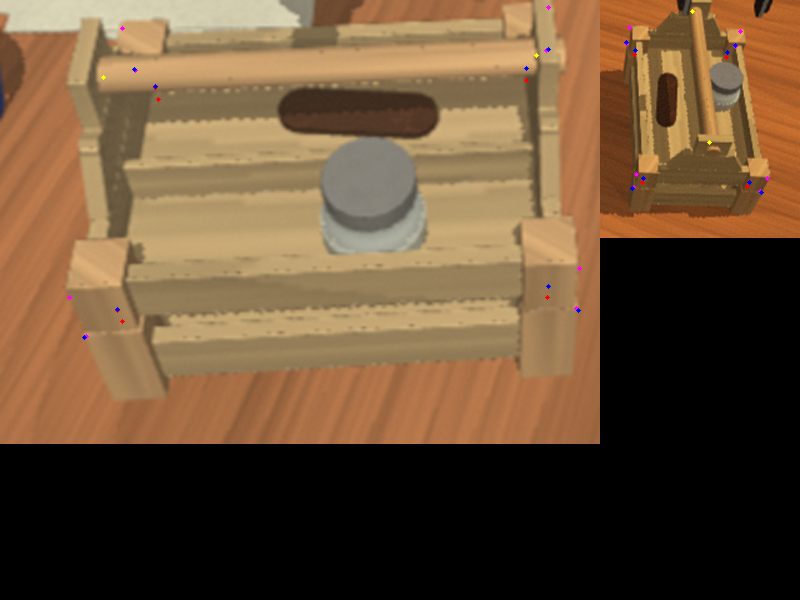

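The tote sits flush on the tray posts: the post pairs meet with no gap at about (100,333) and (548,310) in the side crop. The handle matches the modelled home pose and the gripper is clear, so I'm handing in.

```bash
python3 -c "
from plant import bot
print(bot.close_job())"
```

```text
the job is handed in; nothing more can be done
None
```

The tote is stacked on the drying tray, released, and handed in at about 22 s of the 54 s allowed; no verdict was reported.

**What I did:** I lifted the tote by its handle. It weighed about 7.3 N and hung about 0.165 rad low on the jar side. I put the jar-side lugs into their sockets while it was still tilted, then followed an arc down until it was level and home.

**Last checks:**
- **Height:** it reached a firm stop with the tool at z 0.159 m, which is the height worked out for fully home. The most I pressed there was about 13 N, against the 40 N limit.
- **Fit:** the last pictures show the tote's posts flush on the tray posts and the handle on the modelled home position within 1–2 pixels. The gripper is open and well above the tote.
- **Tray:** it still matches its measured position in those pictures.

**Disagreements and gaps:**
- The cameras differed by about 1–2 mm on the tray's position.
- The tote turned out to sit about 1.8 mm along the handle from where I first estimated, and I corrected for that before lowering.
- Partway down the arc the tray seemed to carry almost none of the tote's weight, but it took the load normally at the end.
- I did not re-measure the bowl, cork and trimming tool at the end. No move should have touched them.
- I viewed 12 pictures, two over the budget of 10.

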